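# Open the battery bay and be the third hand on the pack

### The arm

A 7-joint arm with a two-finger parallel gripper is mounted at the origin on a cart in front of the work surface, level with it; the furniture and walls round the work are solid. World frame = base frame: x ahead of the robot, y to its left, z up, the work surface at z = 0. Lengths are in m, angles in rad, forces in N, time in s.
With the tool pointing down it reaches from about 0.35 to 0.9 m from the base axis. Payload 8.1 kg.
Tool frame: the origin (TCP) lies at the very end of the fingers, on their centre line; the grasp point (between the pads) lies 19 mm behind it (grasp_offset is the distance from the TCP to the grasp point, in m); z points along the fingers, y is the line along which they close (so a half turn about z gives the same grasp; the last joint's range is limited). The gripper opens to 92 mm and grips with 3 to 60 N. Pads are 19 mm wide; open, the fingers measure 130 mm over their backs; the gripper's body (75 mm by 190 mm) begins 47 mm behind the grasp point.
Start: joints at [-1.386, 0.434, 0.025, 1.573, -0.012, 1.134, -0.075], TCP at [0.177, 0.599, 0.227] pointing down, gripper open.
Joint ranges: [-2.62, 2.62], [-0.44, 2.09], [-1.27, 1.32], [0.08, 2.57], [-1.32, 4.46], [0.12, 2], [-2.74, 2.74]. Speed limits (rad/s): [2.22, 2.22, 3.01, 3.01, 3.14, 3.14, 3.14].

### API

Orientations are given as a rotation vector (axis times angle).
In Python, from cell import observe, get_image, camera_params, sign_off, silhouettes, grasp_offset gives the robot as it stands. The module is installed in compiled form; this text tells all that it offers.
- The arm moves only by the tool jog_arm, never from a script. Its argument "motion" is a list that holds one entry, the list of rows, each a list of 7 numbers: the shift along the tool's x, y, z in m, then the turn, a rotation vector about the tool's x, y, z in rad, then the closure, from -1 (fully open) to 1 (shut), so that 0 is half open. In form: [[[dx, dy, dz, wx, wy, wz, hand], ...]]. A call has 1 to 10 rows; each row is the pose to reach, as a shift and turn from the pose commanded when the call began, along the tool's axes at that moment; what a row does not reach only later rows make up. A row lasts 1/12 s, in which the tool goes at most 41.7 mm and 7.16 degrees, less where a joint would pass 70% of its speed; a pose out of reach is approached as far as the arm can. A call with a gripper value outside its range is refused whole. The fingers move at their own pace and stop on an object; "force" is the grip in N (left out, the last holds). Time passes only in rows, so rows that repeat a pose let the fingers close. It gives the time, the measured TCP pose, the force, the opening and the grip force at its end, in the units of the state.
- observe(): the state, without advancing time (a new reading comes with each control period).
- get_image(name): name is "scene" or "side" or "wrist"; returns the picture (384x512x3 uint8, red, green, blue); there is no depth.
- camera_params(name): a dict with "vertical_fov" (degrees; the focal length in pixels is half the picture's height over the tangent of half this angle, whatever the lens; pixels are square), "cx", "cy" (the principal point, pixels), "T" (4x4, takes a point from camera to world coordinates). Camera axes: x right, y down, z forward; pixel columns grow to the right and rows downward; lengths in m; the calibration is good to about 2 mm. A picture is of the moment at which its call begins: read the wrist's pose just before it. camera_params takes no time and is no camera call; for the wrist camera it gives the pose at the moment of the call.
- sign_off(): hands the job in; it is judged then, once.
Trained networks look in the newest picture that a camera, given by its name, has taken for a name from the list of things; names that differ only in an ending like _2 or _b are one class to them, and where a whole thing is asked for, a point or a joint stands for the part that bears it (a point fixed in the world has none). Each returns a list of dicts, best first, with "p" (0 to 1); they miss things now and then, are a little off and sometimes report something else, mostly with a low value. They report only what shows in the picture. A call takes as long as a camera call.
- silhouettes(query, camera): "mask" (384x512 bool, what is visible of it) and "pixel" ([column, row] in pixels, amid what is visible of it).
The state is a dict: "clock": time; "joints": joint angles; "dq": joint speeds; "joint_efforts": joint torques, N m; "position": TCP position; "ee_rot": TCP orientation; "force": force on the tool from outside, world axes, zero at the start; "ft_torque": the same for the moment, N m; "width": opening from 0.0 (shut) to 1.0 (fully open); "gripper_force": force on a finger pad.
Only numpy, scipy, OpenCV 4.12 (cv2) and the standard library are available. Lean on these libraries where they do the work, as an engineer would, in place of code of your own. Each camera call takes 0.05 s, during which the arm holds its last target. There are 200 camera calls.

### The job

Put the blade of the yellow screwdriver into the notch at the front of the grey instrument case, lever its battery cover up with it, swing the cover all the way back and lay the screwdriver down on the bench. Then take the blue battery pack by its grip rib, lower it into the bay with its brass pads towards the two sprung contact pins, slide it against them, and finish while still holding it there with a steady push of about 9 newtons (the pins then sit about 7 mm in), so that I can screw the retaining bracket in front of it. Do not let go at the end, never ram the pins home, and leave the bracket where it lies.

Things in the scene. Friction and masses are not known exactly. Their poses are not given: they have to be found in the camera images.
- case: Grey battery-powered instrument lying face down, fixed in place: 164 (its x) x 98 (its y) x 50 mm high, plus the 4 mm cover. Origin: centre of its underside; x points from the front (robot's side, with the notch) to the rear (hinge and contact pins). Its bay spans x = -74 to +70 mm, 74 mm wide; two screw bosses, 28 mm high over the underside, stand at x = -72 to -62 mm.
- bay_floor (a point): Point on the bay's floor, 12 mm above the case's underside, 3 mm behind its origin: the middle of the pack's underside lies here when its pads just touch the free pins. Two rails beside it run along the case's x and guide the 56 mm wide pack: 62 mm apart at the floor, flaring to 74 mm at the walls 12 mm above it. The walls are 38 mm high above the floor. Axes as the case's.
- notch (a point): Middle of the mouth of the pry notch in the case's front wall, on the outer face: 82 mm in front of the case's origin, 44 mm above its underside. The notch is 20 mm wide and 12 mm high (38 to 50 mm above the underside), goes straight through the 8 mm front wall and is closed above only by the cover's edge. Axes as the case's.
- cover (a joint): Angle of the battery cover in rad: 0 shut, grows as it opens, 1.75 wide open against its stop (leaning back, just beyond upright). The hinge is stiff: the cover stays where it is left; about 1 N at the front edge moves it. The cover is a 4 mm plate 98 mm wide and light.
- cover_hinge (a point): Middle of the cover's hinge line, at the rear of the case's top: 78 mm behind the case's origin, 52 mm above its underside; the hinge runs along the case's y. The underside of the shut cover is 2 mm below it.
- cover_lip (a point): Middle of the cover's front edge, on its underside, 160 mm from the hinge line, directly above the notch while shut.
- contacts (a joint): How far the two brass contact pins are pushed in towards the rear, in m: 0 free, 0.012 fully home. They move together against springs of 1.3 N per mm in all, so 7 mm takes about 9 N.
- contact_tips (a point): Point midway between the tips of the two brass contact pins (8 mm thick, 32 mm apart along the case's y, 24 mm above the case's underside); they point to the front. While free the tips lie 45 mm behind the case's origin. It moves with the pins.
- pack: Battery pack, blue with black ends, about 0.15 to 0.3 kg: 84 (its x) x 56 (its y) x 24 mm, with a black grip rib 44 (x) x 12 (y) mm standing 12 mm high in the middle of its top (36 mm high in all). Origin: centre of its underside; +x points to the end with the two brass pads.
- pack_rib (a point): Middle of the pack's grip rib, on the pack's centre line, 30 mm above the underside. Axes as the pack's: the rib runs along x, grip it across y. The rib's sides are free from 24 to 36 mm above the underside.
- pack_pads (a point): Middle of the pack's end face that carries the brass pads: 42 mm ahead of the pack's centre, 12 mm above its underside. In the bay this face meets the contact pins.
- screwdriver: Yellow screwdriver, 175 mm long, lying on its side; origin under its middle, x points to the blade, 0.07 kg.
- screwdriver_handle (a point): Balance point inside the screwdriver's handle: 40 mm behind its middle, 11.5 mm above the bench while it lies there. The handle is 22 mm thick and 76 mm long (from 12 to 88 mm behind the middle); x points to the blade; grip across y.
- screwdriver_tip (a point): End of the screwdriver's blade, 128 mm ahead of the handle point, on the shaft's axis (12.5 mm above the bench while it lies there). The shaft is 5 to 6 mm thick over its 100 mm.
- bracket_mid (a point): Middle of the small steel retaining bracket, 18 x 64 x 14 mm, with two screws in it, that lies ready beside the case; it is to be left there.

How it is judged:
On the way, in this order (a step that is already met when the one before it is completed fails the run):
1. the screwdriver levers the cover up from the case (value of joint cover above 0.15 rad and contact force between screwdriver and case above 0.1 N), for 0.05 s.
2. the cover stands wide open and the screwdriver lies on the bench (value of joint cover above 1.5 rad and height (world z) of screwdriver_handle below 0.02 m and height (world z) of screwdriver_tip below 0.03 m and contact force between screwdriver and the fingers below 0.05 N and linear speed of screwdriver below 0.03 m/s), for 0.2 s.
3. the pack lies on the bay's floor between the rails (z of pack in the frame of case between 0.009 and 0.0155 m and horizontal distance between pack_pads and contact_tips below 0.03 m), for 0.1 s.
At the end, for the whole second after the job is handed in: The fingers still hold or push the pack, which lies flat on the bay floor (3.5 mm) in line with the case (0.08 rad) and keeps the contact pins steadily 4 to 10 mm in (5 to 13 N) with its pads; cover open (over 1.5 rad); screwdriver released on the bench (value of joint contacts between 0.004 and 0.01 m and distance between pack_pads and contact_tips below 0.005 m and angle between the x axis of pack and the x axis of case, either way round below 0.08 rad and z of pack in the frame of case below 0.0155 m and angle between pack's own z axis and vertical below 0.06 rad and contact force between the fingers and pack above 2 N and linear speed of pack below 0.01 m/s and value of joint cover above 1.5 rad and height (world z) of screwdriver_handle below 0.02 m and height (world z) of screwdriver_tip below 0.03 m and contact force between screwdriver and the fingers below 0.05 N); the arm keeps its last pose, push and grip.
It fails at once if the pack is rammed home against the contact pins (more than 11.7 mm in) (value of joint contacts above 0.0117 m).
It fails at once if the retaining bracket is moved by more than 30 mm (distance of bracket_mid from where it was at the start of the episode above 0.03 m).
It also fails if it takes over 72 s, if anything falls off the work surface, if the arm or the gripper's body presses on something with over 40 N, if the wrist force passes 120 N, or if a joint passes its speed limit or range.

## Working session

There is one attempt and no reset: what is moved stays moved. The work goes in short steps, Python scripts to look and compute and a tool call to move; the robot and the scene stay as the last step left them, time stands still between calls to the robot, and variables do not carry over. Pictures are saved under pics/ and viewed, at most 10 in all, crops included, and the job is handed in when it is done.

Besides the shell and the picture viewer there is one more tool, called after "Call:" as a command line: name --argument value ..., lists and objects as JSON in quotes. jog_arm: Moves the arm, as the interface text tells. Its arguments: {"type":"object","properties":{"motion":{"type":"array"},"force":{"type":"number"}},"required":["motion"]}

```bash
mkdir -p pics
cat > h.py <<'E'
import numpy as np, cv2
from cell import *
from scipy.spatial.transform import Rotation as R
def K(c):
    p=camera_params(c); f=192/np.tan(np.radians(p["vertical_fov"])/2); return f,p["cx"],p["cy"],np.array(p["T"])
def ray(c,uv,P=None):
    f,cx,cy,T=P or K(c); d=T[:3,:3]@np.array([(uv[0]-cx)/f,(uv[1]-cy)/f,1]); return T[:3,3],d
def atz(c,uv,z,P=None):
    o,d=ray(c,uv,P); return o+d*(z-o[2])/d[2]
def proj(c,X,P=None):
    f,cx,cy,T=P or K(c); q=T[:3,:3].T@(np.atleast_2d(X)-T[:3,3]).T; return np.c_[f*q[0]/q[2]+cx,f*q[1]/q[2]+cy]
E
python3 - <<'E'
from h import *
np.set_printoptions(precision=4,suppress=True)
s=observe(); print(s["clock"],s["position"],s["ee_rot"],s["width"],grasp_offset)
ims=[]
for c in ["scene","side","wrist"]:
    im=get_image(c); ims.append(im); cv2.imwrite(f"pics/{c}0.png",im[:,:,::-1]); print(c,K(c))
    for q in ["case","pack","screwdriver","bracket_mid"]:
        for d in silhouettes(q,c)[:2]:
            m=d["mask"].astype(np.uint8); r=cv2.minAreaRect(cv2.findNonZero(m)) if m.any() else None
            print(c,q,round(d["p"],2),d["pixel"],m.sum(),r)
            np.save(f"{c}_{q}.npy",d["mask"]) if d is not None and d["p"]>.5 else 0
cv2.imwrite("pics/all0.png",cv2.resize(np.vstack([np.hstack(ims[:2]),np.hstack([ims[2],ims[2]*0])])[:,:,::-1],(800,600)))
E
```

```text
0.0 [0.1773 0.5988 0.226 ] [-0.4506 -3.109   0.0025] 1.0061261157160901 0.0188
scene (np.float64(375.9949702970821), 256.5965523848061, 195.31490107278773, array([[-0.7227, -0.4202,  0.5487,  0.1099],
       [-0.691 ,  0.4256, -0.5842,  0.5345],
       [ 0.012 , -0.8014, -0.598 ,  0.5855],
       [ 0.    ,  0.    ,  0.    ,  1.    ]]))
scene case 0.7 [249.3, 192.1] 2726 ((248.96237182617188, 191.59286499023438), (76.06775665283203, 41.75336456298828), 22.067899703979492)
scene pack 0.75 [325.6, 162.9] 471 ((327.56097412109375, 160.5487823486328), (30.922407150268555, 18.27233123779297), 38.65980529785156)
scene screwdriver 0.6 [234.3, 292.4] 506 ((216.7528076171875, 282.59552001953125), (77.3798599243164, 12.719974517822266), 32.0053825378418)
scene bracket_mid 0.73 [229.5, 290.6] 403 ((228.6617431640625, 289.89703369140625), (47.676605224609375, 11.490405082702637), 30.963754653930664)
scene bracket_mid 0.49 [229.1, 220.7] 209 ((233.50001525878906, 221.00001525878906), (10.60660171508789, 21.920310974121094), 45.0)
side (np.float64(463.0010506697319), 255.2161144640435, 193.23134563224625, array([[ 0.7954, -0.2787,  0.5382, -0.0961],
       [-0.606 , -0.376 ,  0.701 , -0.9375],
       [ 0.007 , -0.8837, -0.468 ,  0.6822],
       [ 0.    ,  0.    ,  0.    ,  1.    ]]))
side case 0.91 [262.6, 204.1] 1869 ((264.3706970214844, 202.35748291015625), (37.2935905456543, 64.14610290527344), 64.88516235351562)
side pack 0.75 [321.9, 254.5] 792 ((322.2941589355469, 256.1764831542969), (23.283418655395508, 40.26091384887695), 75.96376037597656)
side screwdriver 0.58 [169.4, 193.7] 181 ((179.0, 189.0), (8.913376808166504, 47.53800582885742), 68.19859313964844)
wrist (np.float64(324.6912495743705), 250.84525782932914, 188.60253128972107, array([[ 0.2838,  0.9117,  0.2972,  0.0952],
       [ 0.9589, -0.27  , -0.0875,  0.624 ],
       [ 0.0005,  0.3098, -0.9508,  0.3846],
       [ 0.    ,  0.    ,  0.    ,  1.    ]]))
```

View pics/all0.png

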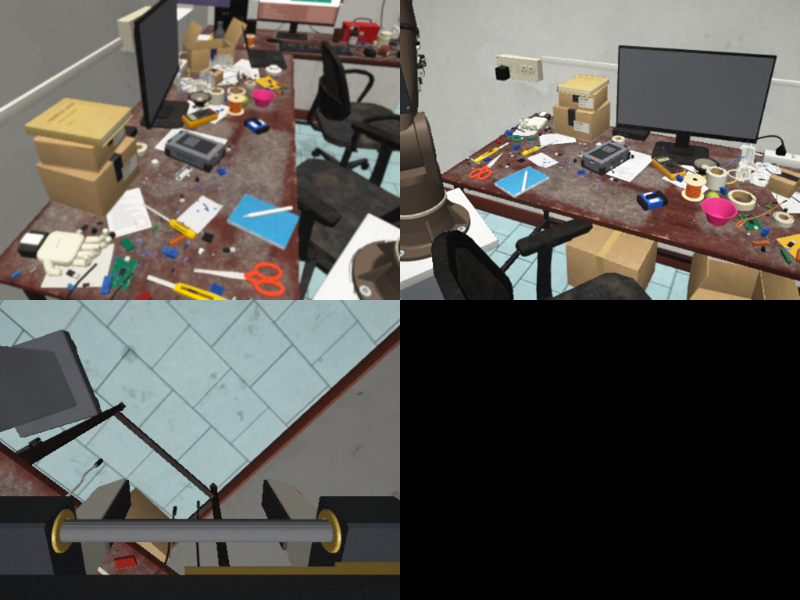

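Scene shows the case near (249,192), pack near (327,160), screwdriver near (217,282), and the small bracket near (233,221). Next I measure them.

Run:
```python
from h import *
np.set_printoptions(precision=4,suppress=True)
for q,z in [("case",.04),("pack",.02),("screwdriver",.0115)]:
    for c in ["scene","side"]:
        m=np.load(f"{c}_{q}.npy"); ys,xs=np.nonzero(m); print(q,c,atz(c,[xs.mean(),ys.mean()],z))
print("br",atz("scene",[233.5,221],.007))
a=cv2.imread("pics/scene0.png")[110:330,150:390]; b=cv2.imread("pics/side0.png")[150:300,120:370]
a=cv2.resize(a,(480*220//220,440),interpolation=cv2.INTER_CUBIC)
a=cv2.resize(cv2.imread("pics/scene0.png")[130:310,160:360],(400,360),interpolation=cv2.INTER_CUBIC)
b=cv2.resize(cv2.imread("pics/side0.png")[150:300,150:350],(400,300),interpolation=cv2.INTER_CUBIC)
b=cv2.copyMakeBorder(b,0,60,0,0,cv2.BORDER_CONSTANT)
cv2.imwrite("pics/crop0.png",np.hstack([a,b]))
```

```text
case scene [0.6317 0.0056 0.04  ]
case side [ 0.6283 -0.0315  0.04  ]
pack scene [ 0.5977 -0.2818  0.02  ]
pack side [ 0.5975 -0.3034  0.02  ]
screwdriver scene [0.4662 0.2295 0.0115]
screwdriver side [0.4624 0.2278 0.0115]
br [0.6095 0.0806 0.007 ]
```

View pics/crop0.png

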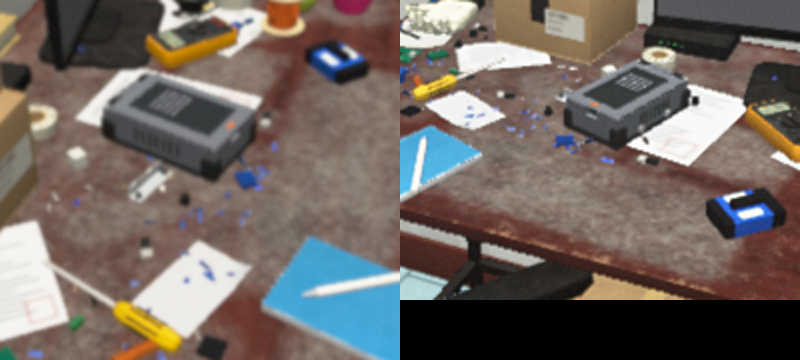

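Crops: the screwdriver blade tip is at scene ≈(185,261) with its handle end at ≈(250,302). The case front, with its orange notch mark, faces lower right. The bracket lies at ≈(236,221), and the pack at ≈(327,160). I'll move the wrist camera over the scene.

Call:
jog_arm --motion '[[[-0.405,-0.35,-0.075,0,0,0,-1],[-0.405,-0.35,-0.075,0,0,0,-1],[-0.405,-0.35,-0.075,0,0,0,-1],[-0.405,-0.35,-0.075,0,0,0,-1],[-0.405,-0.35,-0.075,0,0,0,-1],[-0.405,-0.35,-0.075,0,0,0,-1],[-0.405,-0.35,-0.075,0,0,0,-1],[-0.405,-0.35,-0.075,0,0,0,-1],[-0.405,-0.35,-0.075,0,0,0,-1],[-0.405,-0.35,-0.075,0,0,0,-1]]]'

```text
clock: 1.58
position: [0.4009, 0.2501, 0.2852]
ee_rot: [0.45, 3.109, 0.001]
force: [0.8, 0.0, 0.1]
width: 1.001
gripper_force: 0.0
```

Call:
jog_arm --motion '[[[-0.06,-0.05,-0.01,0,0,0,-1],[-0.06,-0.05,-0.01,0,0,0,-1],[-0.06,-0.05,-0.01,0,0,0,-1],[-0.06,-0.05,-0.01,0,0,0,-1]]]'

```text
clock: 1.92
position: [0.4447, 0.185, 0.295]
ee_rot: [0.458, 3.107, 0.001]
force: [-1.2, 0.6, -0.1]
width: 1.0
gripper_force: 0.0
```

Run:
```python
from h import *
np.set_printoptions(precision=4,suppress=True)
s=observe(); print(s["clock"],s["position"],s["ee_rot"],s["joints"])
P=K("wrist"); np.save("Tw.npy",P[3]); im=get_image("wrist"); cv2.imwrite("pics/w1.png",cv2.resize(im[:,:,::-1],(800,600)))
cv2.imwrite("w1raw.png",im[:,:,::-1])
for q,z in [("case",.05),("pack",.02),("screwdriver",.0115),("bracket_mid",.007),("cover",.05)]:
    for d in silhouettes(q,"wrist")[:2]:
        m=d["mask"].astype(np.uint8); r=cv2.minAreaRect(cv2.findNonZero(m)); print(q,round(d["p"],2),d["pixel"],m.sum(),r)
        print("  rect",[atz("wrist",p,z,P)[:2] for p in cv2.boxPoints(r)]); np.save(f"w1_{q}.npy",d["mask"])
```

```text
1.9167 [0.4447 0.185  0.295 ] [0.4583 3.1069 0.0008] [-0.7514  0.1367  0.2828  1.8224 -0.0408  1.187   0.822 ]
case 0.58 [178.0, 329.8] 3742 ((169.9399871826172, 311.58001708984375), (109.54130554199219, 76.14764404296875), 55.304840087890625)
  rect [array([ 0.574 , -0.0704]), array([0.5347, 0.0418]), array([0.706 , 0.0774]), array([ 0.7589, -0.0456])]
screwdriver 0.62 [286.5, 151.9] 1220 ((292.3719482421875, 175.15243530273438), (118.77448272705078, 18.37177085876465), 69.775146484375)
  rect [array([0.4163, 0.2116]), array([0.4149, 0.2359]), array([0.5897, 0.2519]), array([0.5924, 0.2248])]
bracket_mid 0.64 [215.5, 263.9] 522 ((215.07217407226562, 266.41241455078125), (14.214847564697266, 39.5984992980957), 66.03750610351562)
  rect [array([0.6018, 0.0453]), array([0.5912, 0.1084]), array([0.6156, 0.11  ]), array([0.6267, 0.0461])]
cover 0.79 [172.7, 331.9] 2749 ((166.9902801513672, 321.6083984375), (89.51028442382812, 60.84092330932617), 54.88798904418945)
  rect [array([ 0.6004, -0.0682]), array([0.5665, 0.0235]), array([0.7099, 0.0522]), array([ 0.753 , -0.0466])]
```

View pics/w1.png

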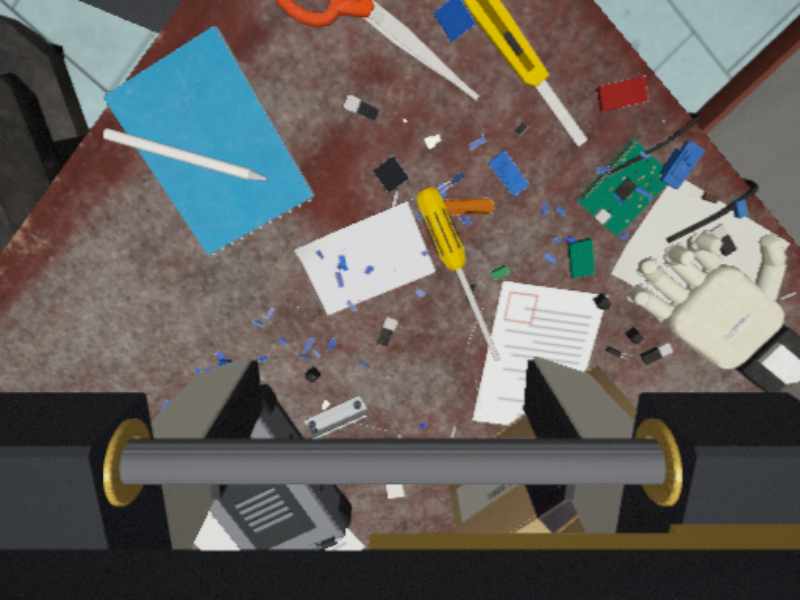

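Wrist view (800-wide): screwdriver handle end is at (428,190) and tip at (497,358). The bracket is at (337,415), and the case is partly hidden at (270,515). I'll fit the case and pack poses from the masks of all cameras.

```bash
cat >> h.py <<'E'
from scipy.optimize import minimize
def box(p,dims,z0=0):
    x,y,a=p; c,s=np.cos(a),np.sin(a); L,W,H=dims
    q=np.array([[i*L/2,j*W/2,k*H] for i in(-1,1) for j in(-1,1) for k in(0,1)])
    return np.c_[q[:,0]*c-q[:,1]*s+x,q[:,0]*s+q[:,1]*c+y,q[:,2]+z0]
def fit(p0,parts,views):
    def cost(p):
        t=0
        for c,P,m in views:
            h=np.zeros((384,512),np.uint8)
            for d,z in parts:
                cv2.fillConvexPoly(h,cv2.convexHull(np.round(proj(c,box(p,d,z),P)*16).astype(np.int32)),255,cv2.LINE_AA,4)
            h=h/255.; t+=np.abs(h-m).sum()/m.sum()
        return t
    best=None
    for da in (-.3,-.15,0,.15,.3):
        s=np.array([p0[0],p0[1],p0[2]+da]); S=np.array([s]+[s+d for d in np.diag([.02,.02,.15])])
        r=minimize(cost,s,method="Nelder-Mead",options=dict(initial_simplex=S,xatol=1e-4,fatol=1e-4))
        if best is None or r.fun<best.fun: best=r
    return best.x,best.fun/len(views)
E
python3 - <<'E'
from h import *
np.set_printoptions(precision=4,suppress=True)
L=lambda n:np.load(n).astype(float)
Vs={c:K(c) for c in("scene","side")}
C=[((.164,.098,.05),0),((.16,.098,.004),.05)]; B=[((.084,.056,.024),0),((.044,.012,.012),.024)]
for q,p,p0 in [("case",C,(.64,-.01,.2)),("pack",B,(.6,-.29,.2))]:
    for cs in (["scene"],["side"],["scene","side"]):
        print(q,cs,*fit(p0,p,[(c,Vs[c],L(f"{c}_{q}.npy")) for c in cs]))
m=L("w1_screwdriver.npy"); P=K("wrist"); ys,xs=np.nonzero(m)
X=np.array([atz("wrist",[u,v],.012,P)[:2] for u,v in zip(xs,ys)])
c=X.mean(0);w,v=np.linalg.eigh(np.cov((X-c).T)); d=v[:,1]*np.sign(v[0,1]); t=(X-c)@d; n=np.array([-d[1],d[0]])
print("sd dir",d,np.arctan2(d[1],d[0]),t.min(),t.max(),"back",c+d*t.min(),"tip",c+d*t.max())
h=(t<t.min()+.076);print("handle mid",X[h].mean(0),"half w",np.ptp((X[h]-c)@n)/2)
E
```

```text
case ['scene'] [ 0.6494 -0.0107  0.212 ] 0.07814653374189
case ['side'] [ 0.649  -0.0088  0.217 ] 0.07538056421070301
case ['scene', 'side'] [ 0.6486 -0.0096  0.2174] 0.07829093706173201
pack ['scene'] [ 0.6069 -0.2944 -0.4698] 0.2146288664085592
pack ['side'] [ 0.6069 -0.295  -0.2756] 0.08844325609031489
pack ['scene', 'side'] [ 0.607  -0.2949 -0.3161] 0.16761580460531378
sd dir [0.9908 0.1354] 0.1358001856608174 -0.05789011396903932 0.1174898764954131 back [0.4132 0.2254] tip [0.5869 0.2491]
handle mid [0.4494 0.2303] half w 0.012447041661722648
```

```bash
cat >> h.py <<'E'
CASE=np.array([.649,-.0097]); CY=.215
def Rt(yaw,pitch=0,roll=0):
    # tool: -x along heading yaw, z down; pitch>0 raises the -x (blade) end
    A=np.array([[-1,0,0],[0,1,0],[0,0,-1.]])
    return R.from_euler("z",yaw)*R.from_euler("y",-pitch)*R.from_matrix(A)
def jog(pos,Rn,cmd=None):
    s=observe(); p,r=(s["position"],R.from_rotvec(s["ee_rot"])) if cmd is None else cmd
    d=r.inv().apply(np.array(pos)-p); w=(r.inv()*Rn).as_rotvec(); return np.round(np.r_[d,w],4)
def cw(x,y,z): 
    c,s=np.cos(CY),np.sin(CY); return np.array([CASE[0]+c*x-s*y,CASE[1]+s*x+c*y,z])
E
python3 - <<'E'
from h import *
np.set_printoptions(precision=4,suppress=True)
m=np.load("w1_screwdriver.npy"); P=K("wrist"); ys,xs=np.nonzero(m)
X=np.array([atz("wrist",[u,v],.012,P)[:2] for u,v in zip(xs,ys)]); t=X@[.99,.11]; 
for a in np.arange(t.min(),t.max(),.0125):
    k=(t>=a)&(t<a+.0125); n=X[k]@[-.11,.99]; print(round(a-t.min(),3),k.sum(),X[k].mean(0),np.ptp(n))
E
```

```text
0.0 142 [0.4198 0.2268] 0.022668708077697913
0.013 165 [0.4318 0.2282] 0.02406494509351828
0.025 167 [0.4441 0.2295] 0.024619320150933904
0.038 156 [0.4566 0.231 ] 0.023428790106951758
0.05 152 [0.469  0.2327] 0.02328464960510876
0.063 116 [0.4812 0.2342] 0.02039789546897844
0.075 58 [0.4931 0.2361] 0.011807257656168996
0.088 51 [0.5063 0.238 ] 0.008103102857489608
0.1 45 [0.5187 0.2401] 0.007645293809525999
0.113 44 [0.5311 0.2419] 0.0074175377750512195
0.125 37 [0.5434 0.2435] 0.006583067033493983
0.138 30 [0.5558 0.245 ] 0.005367434634881485
0.15 28 [0.5683 0.2468] 0.004867545499098319
0.163 29 [0.5807 0.2486] 0.005445706948702972
```

Run:
```python
from h import *
print(jog([.460,.2321,.06],Rt(.135)).tolist(), jog([.460,.2321,.004],Rt(.135)).tolist())
```

```text
[-0.0042, 0.0471, 0.2343, -0.0, -0.0005, -0.4205] [-0.0042, 0.0471, 0.2903, -0.0, -0.0005, -0.4205]
```

Call:
jog_arm --motion '[[[-0.004,0.047,0.234,0,0,-0.42,-0.6],[-0.004,0.047,0.234,0,0,-0.42,-0.6],[-0.004,0.047,0.234,0,0,-0.42,-0.6],[-0.004,0.047,0.234,0,0,-0.42,-0.6],[-0.004,0.047,0.234,0,0,-0.42,-0.6],[-0.004,0.047,0.234,0,0,-0.42,-0.6],[-0.004,0.047,0.234,0,0,-0.42,-0.6],[-0.004,0.047,0.234,0,0,-0.42,-0.6]]]' --force 40

```text
clock: 2.88
position: [0.4594, 0.2309, 0.0597]
ee_rot: [0.209, -3.131, 0.003]
force: [0.3, -0.4, 0.1]
width: 0.799
gripper_force: 0.0
```

Run:
```python
from h import *
s=observe(); print(s["clock"],s["position"],s["width"],jog([.460,.2321,.004],Rt(.135)).tolist())
P=K("wrist"); im=get_image("wrist"); cv2.imwrite("pics/w2.png",im[:,:,::-1])
```

```text
2.8833 [0.45944483 0.23093874 0.05970622] 0.7991945886543023 [-0.0009, 0.0012, 0.0557, -0.0016, -0.0034, -0.0015]
```

View pics/w2.png

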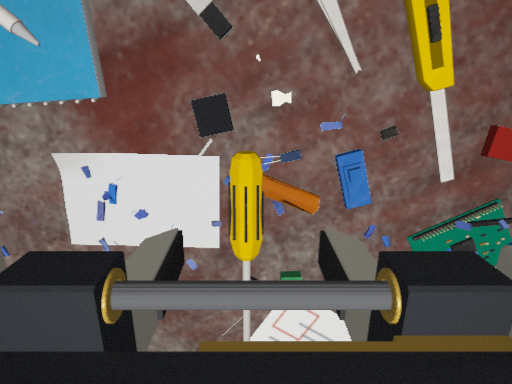

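The handle (247,207) is centred and aligned between the fingers, so I descend and grip.

Call:
jog_arm --motion '[[[-0.001,0.001,0.03,0,-0.003,0,-0.6],[-0.001,0.001,0.056,0,-0.003,0,-0.6],[-0.001,0.001,0.056,0,-0.003,0,-0.6],[-0.001,0.001,0.056,0,-0.003,0,1],[-0.001,0.001,0.056,0,-0.003,0,1],[-0.001,0.001,0.056,0,-0.003,0,1],[-0.001,0.001,0.056,0,-0.003,0,1],[-0.001,0.001,0.056,0,-0.003,0,1],[-0.001,0.001,0.056,0,-0.003,0,1],[-0.001,0.001,0.056,0,-0.003,0,1]]]' --force 45

```text
clock: 3.77
position: [0.4617, 0.2322, 0.0049]
ee_rot: [-0.207, 3.131, 0.001]
force: [-0.7, 0.5, -0.1]
width: 0.345
gripper_force: 0.0
```

Call:
jog_arm --motion '[[[0,0,0,0,0,0,1],[0,0,0,0,0,0,1],[0,0,-0.04,0,0,0,1],[0,0,-0.08,0,0,0,1],[0,0,-0.12,0,0,0,1],[0,0,-0.12,0,0,0,1]]]'

```text
clock: 4.27
position: [0.4647, 0.2337, 0.1311]
ee_rot: [-0.206, 3.123, 0.008]
force: [1.8, 0.5, -1.5]
width: 0.233
gripper_force: 45.0
```

Run:
```python
from h import *
np.set_printoptions(precision=4,suppress=True)
s=observe(); print(s["clock"],s["position"],s["ee_rot"],s["width"],s["gripper_force"])
for c in ["scene","side","wrist"]:
    P=K(c); im=get_image(c); cv2.imwrite(f"pics/{c}3.png",im[:,:,::-1])
    for d in silhouettes("screwdriver",c)[:3]: print(c,d["p"],d["pixel"],d["mask"].sum(),cv2.minAreaRect(cv2.findNonZero(d["mask"].astype(np.uint8))))
ims=[cv2.resize(cv2.imread("pics/scene3.png")[60:360,100:400],(400,400)),cv2.resize(cv2.imread("pics/side3.png")[60:260,130:330],(400,400))]
cv2.imwrite("pics/v3.png",np.hstack(ims))
tip=s["position"]+R.from_rotvec(s["ee_rot"]).apply([-.128,0,-.0085]); print(tip,[proj(c,tip) for c in("scene","side","wrist")])
# candidate pre-insert pose
for x in (-.082-.02-.128,): print(jog(cw(x,0,.044-.0085),Rt(CY)).tolist())
```

```text
4.2667 [0.4647 0.2337 0.1311] [-0.2058  3.1233  0.0079] 0.23295327305504254 44.96758494526148
scene 0.77 [236.9, 251.5] 317 ((234.76919555664062, 249.84613037109375), (26.625608444213867, 13.867504119873047), 33.690067291259766)
side 0.46 [161.3, 157.8] 107 ((170.25, 154.75001525878906), (6.640782356262207, 37.947322845458984), 71.56504821777344)
wrist 0.97 [250.5, 229.5] 4976 ((249.5, 253.5), (173.0, 47.0), 90.0)
[0.5915 0.2505 0.1411] [array([[171.7218, 213.0714]]), array([[199.0148, 142.3235]]), array([[251.7364, 454.3041]])]
[0.0739, -0.2828, 0.0879, -0.0013, 0.0003, -0.0828]
```

View pics/v3.png

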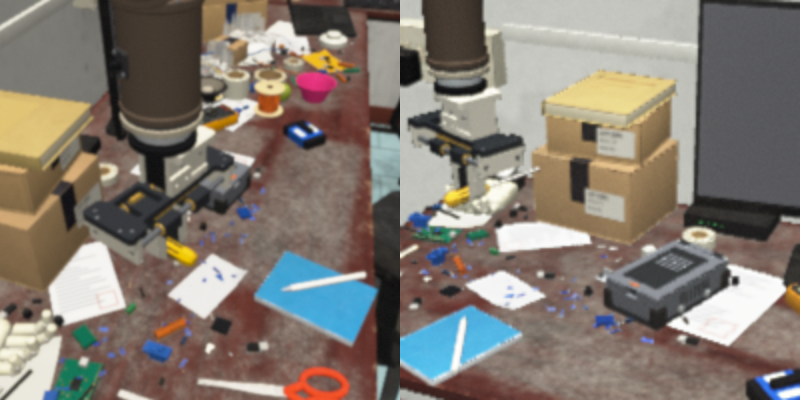

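Side crop shows the tip at ≈(198,143), as predicted, so the grip is sound. I'll move to 20 mm in front of the notch.

Call:
jog_arm --motion '[[[0.074,-0.283,0.03,0,0,-0.083,1],[0.074,-0.283,0.03,0,0,-0.083,1],[0.074,-0.283,0.03,0,0,-0.083,1],[0.074,-0.283,0.03,0,0,-0.083,1],[0.074,-0.283,0.03,0,0,-0.083,1],[0.074,-0.283,0.03,0,0,-0.083,1],[0.074,-0.283,0.03,0,0,-0.083,1],[0.074,-0.283,0.06,0,0,-0.083,1],[0.074,-0.283,0.088,0,0,-0.083,1],[0.074,-0.283,0.088,0,0,-0.083,1]]]'

```text
clock: 5.4
position: [0.4218, -0.0592, 0.0322]
ee_rot: [0.333, -3.119, -0.001]
force: [-0.4, 1.0, -0.6]
width: 0.235
gripper_force: 45.0
```

Run:
```python
from h import *
np.set_printoptions(precision=4,suppress=True)
s=observe(); print(s["clock"],s["position"],s["ee_rot"],s["force"])
print(jog(cw(-.082+.06-.128,0,.0355),Rt(CY)).tolist(), proj("scene",cw(-.082,0,.044)),proj("side",cw(-.082,0,.044)))
tip=s["position"]+R.from_rotvec(s["ee_rot"]).apply([-.128,0,-.0085]); print("tip pred",proj("scene",tip),proj("side",tip))
a=get_image("scene"); b=get_image("side")
u,v=proj("scene",tip)[0].astype(int); a=a[v-40:v+40,u-40:u+40]
u,v=proj("side",tip)[0].astype(int); b=b[v-40:v+40,u-40:u+40]
cv2.imwrite("pics/v4.png",cv2.resize(np.hstack([a,b]),(800,400),interpolation=cv2.INTER_CUBIC)[:,:,::-1])
```

```text
5.4 [ 0.4218 -0.0592  0.0322] [ 0.3333 -3.1189 -0.0007] [-0.4372  0.9515 -0.613 ]
[-0.0825, 0.0, -0.0037, 0.001, -0.0049, -0.0021] [[277.3665 196.1492]] [[245.5133 206.2588]]
tip pred [[285.5634 200.4552]] [[240.1828 210.5224]]
```

View pics/v4.png

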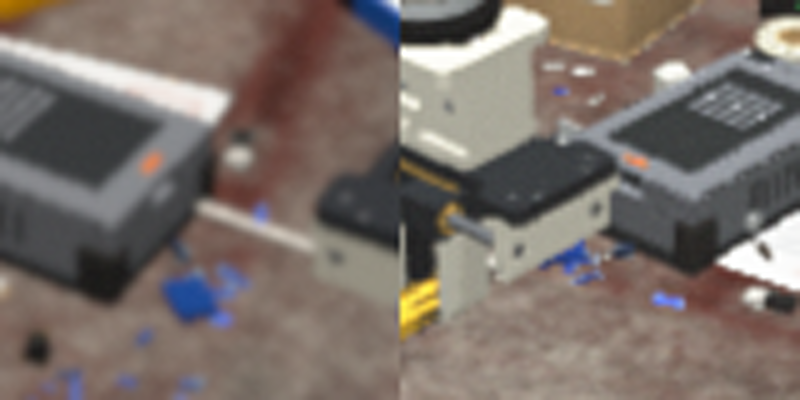

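Scene crop: the tip is at ≈(197,203) near the front wall. In the side crop the dark notch is at ≈(630,182). An overlay of the fitted model will verify the notch position before I insert.

Run:
```python
from h import *
out=[]
for c in("scene","side"):
    im=get_image(c); u,v=(proj(c,cw(-.082,0,.044))[0]).astype(int); S=8
    a=cv2.resize(im[v-25:v+25,u-25:u+25],(400,400),interpolation=cv2.INTER_CUBIC)[:,:,::-1].copy()
    o=np.array([u-25,v-25])
    def poly(pts,col): cv2.polylines(a,[np.round((proj(c,np.array(pts))-o+.5)*S).astype(np.int32)],True,col,1)
    for z in (0,.05,.054): poly([cw(-.082,-.049,z),cw(-.082,.049,z),cw(.082,.049,z),cw(.082,-.049,z)],(0,255,0))
    poly([cw(-.082,-.01,.038),cw(-.082,.01,.038),cw(-.082,.01,.05),cw(-.082,-.01,.05)],(0,0,255))
    out.append(a)
cv2.imwrite("pics/v5.png",np.hstack(out))
```

```text
(no output)
```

View pics/v5.png

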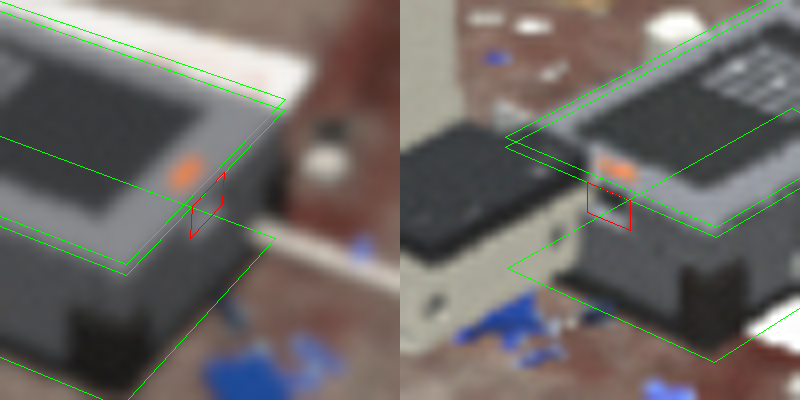

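The model matches in both views: the notch outline sits on the dark notch at side (610,205). Now I insert.

Call:
jog_arm --motion '[[[0,0,-0.004,0,-0.005,-0.002,1],[0,0,-0.004,0,-0.005,-0.002,1],[-0.01,0,-0.004,0,-0.005,-0.002,1],[-0.02,0,-0.004,0,-0.005,-0.002,1],[-0.03,0,-0.004,0,-0.005,-0.002,1],[-0.04,0,-0.004,0,-0.005,-0.002,1],[-0.045,0,-0.004,0,-0.005,-0.002,1],[-0.045,0,-0.004,0,-0.005,-0.002,1]]]'

```text
clock: 6.27
position: [0.4697, -0.0483, 0.04]
ee_rot: [-0.34, 3.116, 0.001]
force: [0.2, 0.8, -0.6]
width: 0.233
gripper_force: 45.0
```

Run:
```python
from h import *
np.set_printoptions(precision=4,suppress=True)
s=observe(); print(s["clock"],s["position"],s["ee_rot"],s["force"])
print(jog(cw(-.082+.06-.128,0,.0355),Rt(CY)).tolist())
```

```text
6.2667 [ 0.4697 -0.0483  0.04  ] [-0.3404  3.1164  0.001 ] [ 0.2458  0.7619 -0.64  ]
[-0.0334, -0.0007, 0.0048, -0.0001, 0.0067, 0.0026]
```

Call:
jog_arm --motion '[[[0,0,0.005,0,0.005,0.002,1],[-0.01,-0.001,0.005,0,0.005,0.002,1],[-0.02,-0.001,0.005,0,0.005,0.002,1],[-0.03,-0.001,0.005,0,0.005,0.002,1],[-0.034,-0.001,0.005,0,0.005,0.002,1],[-0.034,-0.001,0.005,0,0.005,0.002,1],[-0.034,-0.001,0.005,0,0.005,0.002,1]]]'

```text
clock: 6.85
position: [0.5033, -0.0422, 0.0358]
ee_rot: [-0.337, 3.12, 0.0]
force: [0.5, 0.7, 0.2]
width: 0.237
gripper_force: 45.0
```

Run:
```python
from h import *
np.set_printoptions(precision=4,suppress=True)
s=observe(); print(s["clock"],s["position"],s["ee_rot"],s["force"],s["dq"])
F=cw(-.082,0,.041)  # fulcrum on shaft axis
u=np.array([np.cos(CY),np.sin(CY),0])
for th in (.1,.2,.3,.36,.42):
    d=u*np.cos(th)+np.array([0,0,np.sin(th)]); Rn=Rt(CY,th)
    H=F-d*.068                       # handle point
    pos=H+Rn.apply([0,0,.0085]); print(th,"H",H[2],"tcp",pos,jog(pos,Rn).tolist())
```

```text
6.85 [ 0.5033 -0.0422  0.0358] [-0.3374  3.1199  0.    ] [0.5123 0.6502 0.1986] [ 0.0049 -0.0105  0.0028  0.0213 -0.0001 -0.0009  0.    ]
0.1 H 0.034211327668015684 tcp [ 0.5036 -0.0414  0.0258] [-0.0005, 0.0006, 0.01, -0.0003, -0.0966, 0.0005]
0.2 H 0.027490485505935837 tcp [ 0.5054 -0.0411  0.0192] [-0.0023, 0.0006, 0.0166, -0.0003, -0.1966, 0.0005]
0.3 H 0.02090462594702891 tcp [ 0.5079 -0.0405  0.0128] [-0.0048, 0.0006, 0.023, -0.0003, -0.2966, 0.0005]
0.36 H 0.017045352137293884 tcp [ 0.5096 -0.0401  0.0091] [-0.0066, 0.0006, 0.0267, -0.0003, -0.3566, 0.0005]
0.42 H 0.01327228919194923 tcp [ 0.5116 -0.0397  0.0055] [-0.0086, 0.0006, 0.0303, -0.0003, -0.4166, 0.0005]
```

Call:
jog_arm --motion '[[[-0.01,0.0005,0,0,0,0,1],[-0.02,0.0005,0,0,0,0,1],[-0.025,0.0005,0,0,0,0,1],[-0.025,0.0005,0,0,0,0,1],[-0.025,0.0005,0,0,0,0,1]]]'

```text
clock: 7.27
position: [0.5277, -0.0363, 0.0358]
ee_rot: [-0.337, 3.12, 0.0]
force: [-0.1, -0.4, -1.2]
width: 0.234
gripper_force: 45.0
```

Run:
```python
from h import *
np.set_printoptions(precision=4,suppress=True)
s=observe(); print(s["clock"],s["position"],s["ee_rot"],s["force"])
F=cw(-.082,0,.0405)
u=np.array([np.cos(CY),np.sin(CY),0])
for th in (.1,.2,.28,.32):
    d=u*np.cos(th)+np.array([0,0,np.sin(th)]); Rn=Rt(CY,th)
    H=F-d*.043
    pos=H+Rn.apply([0,0,.0085]); print(th,"H",H[2],"tcp",pos,jog(pos,Rn).tolist())
```

```text
7.2667 [ 0.5277 -0.0363  0.0358] [-0.3374  3.1199  0.    ] [-0.0567 -0.4225 -1.1659]
0.1 H 0.036207163084186395 tcp [ 0.5279 -0.0361  0.0277] [-0.0002, 0.0001, 0.008, -0.0003, -0.0965, 0.0005]
0.2 H 0.03195721877581237 tcp [ 0.5294 -0.0358  0.0236] [-0.0017, 0.0001, 0.0122, -0.0003, -0.1965, 0.0005]
0.28 H 0.028616707111743113 tcp [ 0.5308 -0.0355  0.0204] [-0.0032, 0.0001, 0.0153, -0.0003, -0.2765, 0.0005]
0.32 H 0.026973637893506937 tcp [ 0.5316 -0.0353  0.0189] [-0.004, 0.0001, 0.0169, -0.0003, -0.3165, 0.0005]
```

Call:
jog_arm --motion '[[[0,0,0.006,0,-0.05,0,1],[0,0,0.008,0,-0.097,0,1],[-0.001,0,0.01,0,-0.15,0,1],[-0.002,0,0.012,0,-0.197,0,1],[-0.003,0,0.0145,0,-0.24,0,1],[-0.003,0,0.016,0,-0.28,0,1],[-0.003,0,0.016,0,-0.28,0,1],[-0.003,0,0.016,0,-0.28,0,1]]]'

```text
clock: 7.93
position: [0.5298, -0.0367, 0.0204]
ee_rot: [-0.305, 2.842, 0.043]
force: [-2.1, -1.2, 5.4]
width: 0.233
gripper_force: 45.0
```

Run:
```python
from h import *
np.set_printoptions(precision=4,suppress=True)
s=observe(); print(s["clock"],s["position"],s["ee_rot"],s["force"],s["ft_torque"],s["width"])
out=[]
for c in("scene","side"):
    im=get_image(c); u,v=(proj(c,cw(-.04,0,.044))[0]).astype(int)
    out.append(cv2.resize(im[v-50:v+50,u-50:u+50],(400,400),interpolation=cv2.INTER_CUBIC)[:,:,::-1])
cv2.imwrite("pics/v6.png",np.hstack(out))
```

```text
7.9333 [ 0.5298 -0.0367  0.0204] [-0.3048  2.8424  0.043 ] [-2.0743 -1.156   5.4394] [-0.36    0.7322 -0.0235] 0.23328576255592803
```

View pics/v6.png

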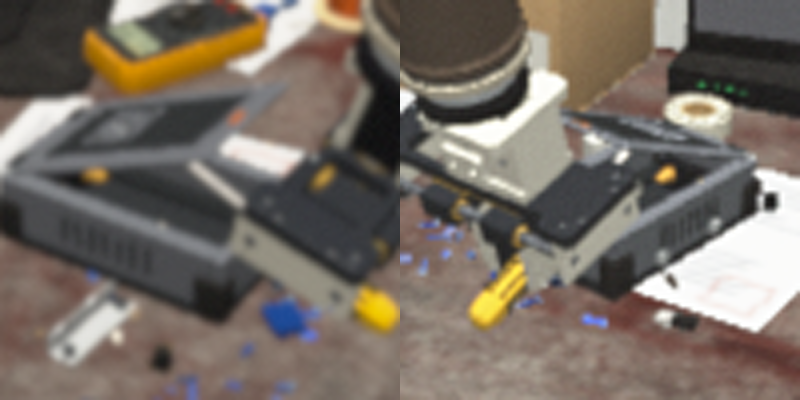

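The cover is clearly levered up by the shaft resting in the notch (scene crop tip ≈(200,165)). Now I compute the swing arc.

Run:
```python
from h import *
np.set_printoptions(precision=4,suppress=True)
s=observe(); p=s["position"]; r=R.from_rotvec(s["ee_rot"]); tip=p+r.apply([-.128,0,-.0085])
u=np.array([np.cos(CY),np.sin(CY)]); tx=(tip[:2]-CASE)@u; print("tip case",tx,tip[2],(tip[:2]-CASE)@[-u[1],u[0]])
for th in np.r_[np.arange(.4,1.7,.14),1.68]:
    b=.003 if th<1.2 else 0
    t=cw(.078-.074*np.cos(th)+b*np.sin(th),0,.052+.074*np.sin(th)-b*np.cos(th))
    print(round(th,2),np.round(r.inv().apply(t-tip),3).tolist())
```

```text
tip case -0.0015770085563141451 0.06425511647618928 -0.0009823539548697161
0.4 [-0.016, 0.001, -0.01]
0.54 [-0.023, 0.001, -0.017]
0.68 [-0.032, 0.001, -0.024]
0.82 [-0.041, 0.001, -0.029]
0.96 [-0.051, 0.001, -0.034]
1.1 [-0.061, 0.001, -0.037]
1.24 [-0.069, 0.001, -0.04]
1.38 [-0.08, 0.001, -0.04]
1.52 [-0.09, 0.001, -0.038]
1.66 [-0.1, 0.001, -0.035]
1.68 [-0.101, 0.001, -0.034]
```

Call:
jog_arm --motion '[[[-0.008,0.001,-0.007,0,0,0,1],[-0.016,0.001,-0.012,0,0,0,1],[-0.023,0.001,-0.018,0,0,0,1],[-0.032,0.001,-0.024,0,0,0,1],[-0.041,0.001,-0.029,0,0,0,1],[-0.051,0.001,-0.034,0,0,0,1],[-0.061,0.001,-0.037,0,0,0,1],[-0.07,0.001,-0.04,0,0,0,1],[-0.08,0.001,-0.04,0,0,0,1],[-0.09,0.001,-0.038,0,0,0,1]]]'

```text
clock: 8.87
position: [0.6048, -0.0185, 0.0819]
ee_rot: [-0.307, 2.843, 0.043]
force: [-1.8, 0.3, -0.8]
width: 0.23
gripper_force: 45.0
```

Call:
jog_arm --motion '[[[-0.005,0,0.0015,0,0,0,1],[-0.01,0,0.003,0,0,0,1],[-0.013,0,0.004,0,0,0,1],[-0.013,0,0.004,0,0,0,1]]]'

```text
clock: 9.2
position: [0.6177, -0.0155, 0.0809]
ee_rot: [-0.307, 2.843, 0.043]
force: [-0.2, -1.2, -0.7]
width: 0.233
gripper_force: 45.0
```

Run:
```python
from h import *
np.set_printoptions(precision=4,suppress=True)
s=observe(); p=s["position"]; r=R.from_rotvec(s["ee_rot"]); tip=p+r.apply([-.128,0,-.0085])
u=np.array([np.cos(CY),np.sin(CY)]); tx=(tip[:2]-CASE)@u; print(s["clock"],s["force"],"tip case",tx,tip[2],s["width"])
out=[]
for c in("scene","side"):
    im=get_image(c); u,v=(proj(c,cw(-.0,0,.1))[0]).astype(int)
    out.append(cv2.resize(im[v-60:v+60,u-60:u+60],(400,400),interpolation=cv2.INTER_CUBIC)[:,:,::-1])
cv2.imwrite("pics/v7.png",np.hstack(out))
```

```text
9.2 [-0.2151 -1.1781 -0.6671] tip case 0.08873628373275909 0.12476747910853946 0.2330581950154173
```

View pics/v7.png

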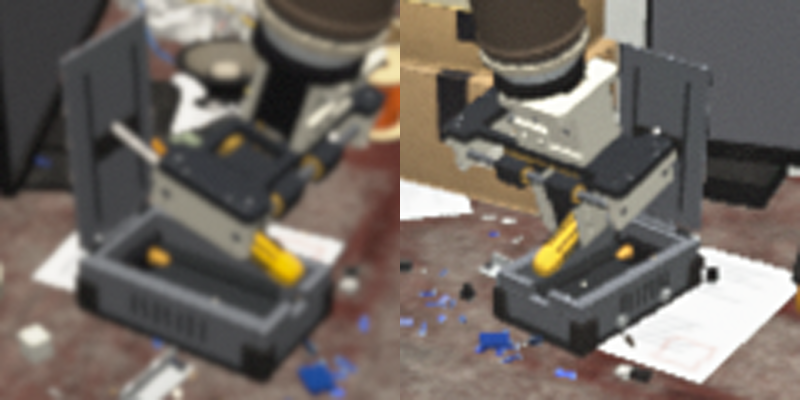

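The cover stands open at about 1.7 rad, with the tip at scene crop (115,125) resting on its inside. Now I back off and go to the lay-down pose.

Run:
```python
from h import *
s=observe(); p=s["position"]; r=R.from_rotvec(s["ee_rot"]); u=cw(1,0,0)-cw(0,0,0)
print(jog(p-.1*u+[0,0,.05],r).tolist()); print(jog([.462,.232,.10],Rt(.135)).tolist())
```

```text
[0.0821, 0.0, -0.0759, 0.0, 0.0, 0.0]
[0.0893, 0.2752, -0.0459, 0.0112, 0.2824, 0.0796]
```

Call:
jog_arm --motion '[[[0.02,0,-0.019,0,0,0,1],[0.041,0,-0.038,0,0,0,1],[0.07,0.02,-0.065,0,0.05,0.02,1],[0.088,0.06,-0.07,0.005,0.12,0.03,1],[0.09,0.1,-0.07,0.01,0.2,0.05,1],[0.089,0.14,-0.06,0.011,0.282,0.08,1],[0.089,0.18,-0.05,0.011,0.282,0.08,1],[0.089,0.22,-0.046,0.011,0.282,0.08,1],[0.089,0.25,-0.046,0.011,0.282,0.08,1],[0.089,0.275,-0.046,0.011,0.282,0.08,1]]]'

```text
clock: 10.13
position: [0.461, 0.2349, 0.1]
ee_rot: [0.215, -3.134, -0.001]
force: [0.7, -0.3, -0.8]
width: 0.236
gripper_force: 45.0
```

Call:
jog_arm --motion '[[[0,0,0,0,0,0,1],[0,0,0,0,0,0,1],[0,0,0,0,0,0,1]]]'

```text
clock: 10.38
position: [0.4625, 0.231, 0.1004]
ee_rot: [-0.211, 3.134, -0.0]
force: [-0.2, -0.2, 0.3]
width: 0.234
gripper_force: 45.0
```

Run:
```python
from h import *
s=observe(); print(s["clock"],s["position"],s["width"],s["force"])
print(jog([.462,.232,.0060],Rt(.135)).tolist())
```

```text
10.3833 [0.46247644 0.23097174 0.10043313] 0.23377442714087301 [-0.17333009 -0.23012401  0.3187238 ]
[0.0004, 0.0011, 0.0944, -0.0004, 0.0007, -0.0008]
```

Call:
jog_arm --motion '[[[0,0.001,0.035,0,0,0,1],[0,0.001,0.07,0,0,0,1],[0,0.001,0.088,0,0,0,1],[0,0.001,0.094,0,0,0,1],[0,0.001,0.095,0,0,0,1],[0,0.001,0.095,0,0,0,1],[0,0.001,0.095,0,0,0,-0.5],[0,0.001,0.095,0,0,0,-0.5],[0,0.001,0.095,0,0,0,-0.5],[0,0.001,0.095,0,0,0,-0.5]]]'

```text
clock: 11.22
position: [0.4628, 0.2333, 0.0062]
ee_rot: [-0.211, 3.133, 0.001]
force: [-0.2, -0.3, -0.1]
width: 0.478
gripper_force: 0.0
```

Call:
jog_arm --motion '[[[0,0,0,0,0,0,-0.5],[0,0,-0.04,0,0,0,-0.5],[0,0,-0.08,0,0,0,-0.5],[0,0,-0.12,0,0,0,-0.6],[0,0,-0.16,0,0,0,-0.6],[0,0,-0.19,0,0,0,-0.6],[0,0,-0.19,0,0,0,-0.6]]]'

```text
clock: 11.8
position: [0.4652, 0.2345, 0.2019]
ee_rot: [-0.21, 3.125, 0.009]
force: [-0.4, 0.7, -0.6]
width: 0.798
gripper_force: 0.0
```

Run:
```python
from h import *
s=observe(); print(s["clock"],s["position"],s["width"],s["force"])
P=K("wrist"); im=get_image("wrist")
for d in silhouettes("screwdriver","wrist")[:2]:
    m=d["mask"]; print(d["p"],d["pixel"],m.sum()); ys,xs=np.nonzero(m)
    X=np.array([atz("wrist",[a,b],.0115,P)[:2] for a,b in zip(xs,ys)]); print(X.min(0),X.max(0),X.mean(0))
p0=[.607,-.295]
# view pose for pack: tcp x ~ .62, height .25, heading 0
print(jog([.60,-.295,.26],Rt(0)).tolist(),s["joints"])
```

```text
11.8 [0.4651907  0.23447311 0.2018939 ] 0.7977626920457054 [-0.4287733   0.69271165 -0.59083902]
[-0.0651, -0.5419, -0.0639, 0.0021, 0.0034, 0.1349] [-0.76331317  0.28295986  0.24482293  1.88293413 -0.08277167  0.97434183
  1.22324188]
```

Call:
jog_arm --motion '[[[-0.01,-0.04,-0.06,0,0,0.03,-0.6],[-0.065,-0.542,-0.064,0,0,0.135,-0.6],[-0.065,-0.542,-0.064,0,0,0.135,-0.6],[-0.065,-0.542,-0.064,0,0,0.135,-0.6],[-0.065,-0.542,-0.064,0,0,0.135,-0.6],[-0.065,-0.542,-0.064,0,0,0.135,-0.6],[-0.065,-0.542,-0.064,0,0,0.135,-0.6],[-0.065,-0.542,-0.064,0,0,0.135,-0.6],[-0.065,-0.542,-0.064,0,0,0.135,-0.6],[-0.065,-0.542,-0.064,0,0,0.135,-0.6]]]'

```text
clock: 12.73
position: [0.5623, -0.1537, 0.2493]
ee_rot: [-0.0, -3.14, -0.001]
force: [0.3, 0.0, 0.8]
width: 0.804
gripper_force: 0.0
```

Call:
jog_arm --motion '[[[0,-0.15,0,0,0,0,-0.6],[0,-0.15,0,0,0,0,-0.6],[0,-0.15,0,0,0,0,-0.6],[0,-0.15,0,0,0,0,-0.6],[0,-0.15,0,0,0,0,-0.6],[0,-0.15,0,0,0,0,-0.6]]]'

```text
clock: 13.23
position: [0.5615, -0.3036, 0.2488]
ee_rot: [-0.006, -3.139, -0.001]
force: [-1.2, 1.7, -0.3]
width: 0.802
gripper_force: 0.0
```

Run:
```python
from h import *
np.set_printoptions(precision=4,suppress=True)
s=observe(); print(s["clock"],s["position"],s["ee_rot"],s["joints"])
P=K("wrist"); im=get_image("wrist"); cv2.imwrite("w8.png",im[:,:,::-1])
for d in silhouettes("pack","wrist")[:1]:
    m=d["mask"]; np.save("w8_pack.npy",m); print(d["p"],d["pixel"],m.sum(),cv2.minAreaRect(cv2.findNonZero(m.astype(np.uint8))))
    B=[((.084,.056,.024),0),((.044,.012,.012),.024)]
    print(fit((.607,-.295,-.3),B,[("wrist",P,m.astype(float))]))
sc=get_image("scene")
for d in silhouettes("screwdriver","scene")[:2]: print("sd",d["p"],d["pixel"],d["mask"].sum())
cv2.imwrite("pics/v8.png",np.hstack([cv2.resize(im[:,:,::-1],(500,375)),cv2.resize(sc[130:330,160:320,::-1],(300,375))]))
```

```text
13.2333 [ 0.5615 -0.3036  0.2488] [-0.0065 -3.139  -0.0011] [ 0.0903  0.4651  0.4885  1.5328 -0.2268  1.2031  2.1837]
0.55 [255.3, 188.2] 3030 ((256.84344482421875, 189.41616821289062), (46.145233154296875, 67.60006713867188), 15.64224624633789)
(array([ 0.6052, -0.2963, -0.2669]), np.float64(0.07250760370154662))
sd 0.64 [236.7, 296.6] 396
```

View pics/v8.png

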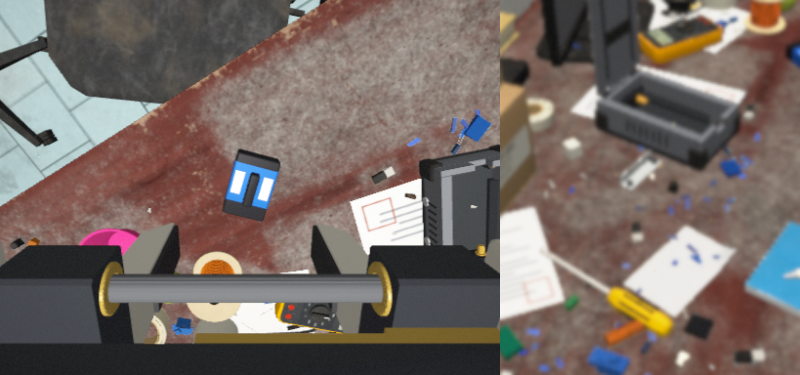

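Wrist view: pack at (252,187) with the rib lengthways. Scene crop: the cover is upright and the screwdriver lies flat at (600,280). The viewing quota is used up, so I'll find the brass-pad end from colour numbers.

Run:
```python
from h import *
np.set_printoptions(precision=3,suppress=True,linewidth=150)
p=np.array([.606,-.2955]); a=-.27; u=np.array([np.cos(a),np.sin(a)]); n=np.array([-u[1],u[0]])
W=lambda x,y,z: np.r_[p+u*x+n*y,z]
P=K("wrist")
for name,c,PP in (("w8.png","wrist",P),("pics/scene0.png","scene",None),("pics/side0.png","side",None)):
    im=cv2.imread(name)
    # sample near-end face (-x end) and top along x, at y=+-16
    for lab,pts in [("end -x z=12",[W(-.0425,y,.012) for y in (-.024,-.016,-.008,0,.008,.016,.024)]),("end -x z=20",[W(-.0425,y,.02) for y in (-.024,-.016,-.008,0,.008,.016,.024)]),
      ("top y=16",[W(x,.016,.024) for x in (-.04,-.036,-.032,-.02,.02,.032,.036,.04)]),("top y=-16",[W(x,-.016,.024) for x in (-.04,-.036,-.032,-.02,.02,.032,.036,.04)])]:
        print(c,lab,[im[int(round(v)),int(round(q))][::-1].tolist() for q,v in proj(c,np.array(pts),PP)])
    hsv=cv2.cvtColor(im,cv2.COLOR_BGR2HSV); U=proj(c,[W(0,0,.012)],PP)[0]
    vv,uu=np.nonzero((hsv[...,0]>10)&(hsv[...,0]<35)&(hsv[...,1]>90)&(hsv[...,2]>70))
    k=(abs(uu-U[0])<45)&(abs(vv-U[1])<45); print(" brass px",k.sum(),[(x,y,im[y,x][::-1].tolist()) for x,y in list(zip(uu[k],vv[k]))[:12]],"ctr",U, "-x end",proj(c,[W(-.042,0,.012)],PP)[0])
```

```text
wrist end -x z=12 [[120, 110, 102], [119, 108, 104], [73, 68, 67], [51, 48, 45], [110, 97, 92], [75, 70, 66], [49, 47, 44]]
wrist end -x z=20 [[65, 61, 57], [17, 20, 21], [31, 30, 30], [30, 28, 30], [22, 25, 25], [24, 22, 27], [26, 27, 31]]
wrist top y=16 [[46, 45, 46], [77, 77, 80], [77, 77, 78], [74, 161, 244], [60, 152, 239], [63, 63, 65], [61, 60, 65], [55, 53, 55]]
wrist top y=-16 [[49, 48, 50], [93, 91, 92], [94, 91, 95], [83, 168, 248], [56, 151, 240], [65, 64, 65], [64, 62, 64], [61, 63, 67]]
 brass px 1 [(np.int64(210), np.int64(183), [156, 118, 97])] ctr [253.182 188.124] -x end [262.334 157.18 ]
scene end -x z=12 [[80, 66, 60], [30, 29, 28], [23, 21, 21], [25, 23, 24], [24, 22, 24], [24, 23, 25], [23, 20, 21]]
scene end -x z=20 [[60, 40, 39], [26, 24, 24], [25, 25, 26], [23, 21, 24], [21, 20, 22], [25, 24, 27], [26, 25, 28]]
scene top y=16 [[33, 33, 35], [35, 46, 73], [38, 79, 156], [189, 204, 230], [59, 98, 176], [49, 41, 43], [53, 39, 39], [85, 50, 45]]
scene top y=-16 [[33, 30, 34], [40, 47, 69], [43, 80, 151], [139, 165, 224], [41, 46, 66], [39, 37, 38], [60, 41, 41], 
[... 1080 characters left out ...]
119, 234], [47, 106, 223], [37, 35, 35], [35, 33, 34], [64, 43, 40]]
 brass px 448 [(np.int64(324), np.int64(212), [114, 73, 39]), (np.int64(325), np.int64(212), [126, 83, 32]), (np.int64(326), np.int64(212), [135, 92, 33]), (np.int64(327), np.int64(212), [141, 93, 32]), (np.int64(328), np.int64(212), [150, 100, 33]), (np.int64(329), np.int64(212), [163, 111, 35]), (np.int64(330), np.int64(212), [172, 115, 35]), (np.int64(331), np.int64(212), [179, 119, 36]), (np.int64(332), np.int64(212), [191, 129, 38]), (np.int64(333), np.int64(212), [206, 141, 44]), (np.int64(334), np.int64(212), [206, 140, 50]), (np.int64(335), np.int64(212), [166, 121, 62])] ctr [322.04 256.2 ] -x end [306.857 259.88 ]
```

The near (-x) end is plain dark in all three views, so the brass pads are on the far (+x) end. The heading for the grasp is therefore -0.268.

Run:
```python
from h import *
print(observe()["position"],jog([.6065,-.2953,.06],Rt(-.268)).tolist())
```

```text
[ 0.5632998  -0.29983726  0.25019973] [-0.0432, 0.0041, 0.1902, 0.0017, -0.0003, 0.2702]
```

Call:
jog_arm --motion '[[[-0.043,0.004,0.04,0,0,0.12,-0.2],[-0.043,0.004,0.08,0,0,0.24,-0.2],[-0.043,0.004,0.12,0,0,0.27,-0.2],[-0.043,0.004,0.16,0,0,0.27,-0.2],[-0.043,0.004,0.19,0,0,0.27,-0.2],[-0.043,0.004,0.19,0,0,0.27,-0.2],[-0.043,0.004,0.19,0,0,0.27,-0.2],[-0.043,0.004,0.19,0,0,0.27,-0.2]]]' --force 45

```text
clock: 14.1
position: [0.6074, -0.298, 0.0634]
ee_rot: [0.422, 3.11, -0.0]
force: [0.4, 0.3, 0.8]
width: 0.598
gripper_force: 0.0
```

Run:
```python
from h import *
np.set_printoptions(precision=4,suppress=True)
s=observe(); print(s["clock"],s["position"],s["width"],s["joints"])
P=K("wrist"); im=get_image("wrist")
# rib check: black rib against blue/white labels near centre; sample across y on top at x=-0.01
p=np.array([.6065,-.2953]); a=-.268; u=np.array([np.cos(a),np.sin(a)]); n=np.array([-u[1],u[0]])
for x in (-.03,-.018,-.01): print(x,[im[tuple(np.round(proj("wrist",[np.r_[p+u*x+n*y,.024 if abs(y)>.007 else .036]],P)[0][::-1]).astype(int))].sum()//3 for y in np.arange(-.036,.037,.003)])
d=silhouettes("pack","wrist")[:1]
if d:
    B=[((.084,.056,.024),0),((.044,.012,.012),.024)]; print(d[0]["p"],d[0]["pixel"],d[0]["mask"].sum())
print(jog([.6065,-.2953,.026],Rt(-.268)).tolist())
```

```text
14.1 [ 0.6074 -0.298   0.0634] 0.5980995304751735 [ 0.0886  0.7073  0.465   1.6294 -0.3842  0.8937  2.0013]
-0.03 [np.uint64(122), np.uint64(135), np.uint64(155), np.uint64(175), np.uint64(187), np.uint64(188), np.uint64(187), np.uint64(187), np.uint64(186), np.uint64(185), np.uint64(184), np.uint64(183), np.uint64(183), np.uint64(182), np.uint64(183), np.uint64(184), np.uint64(184), np.uint64(182), np.uint64(182), np.uint64(181), np.uint64(182), np.uint64(147), np.uint64(144), np.uint64(151), np.uint64(149)]
-0.018 [np.uint64(110), np.uint64(114), np.uint64(112), np.uint64(177), np.uint64(255), np.uint64(255), np.uint64(255), np.uint64(255), np.uint64(184), np.uint64(181), np.uint64(68), np.uint64(95), np.uint64(91), np.uint64(79), np.uint64(175), np.uint64(181), np.uint64(255), np.uint64(255), np.uint64(255), np.uint64(255), np.uint64(237), np.uint64(155), np.uint64(149), np.uint64(150), np.uint64(155)]
-0.01 [np.uint64(109), np.uint64(113), np.uint64(119), np.uint64(171), np.uint64(255), np.uint64(255), np.uint64(255), np.uint64(255), np.uint64(179), np.uint64(179), np.uint64(57), np.uint64(89), np.uint64(87), np.uint64(80), np.uint64(179), np.uint64(178), np.uint64(255), np.uint64(255), np.uint64(255), np.uint64(255), np.uint64(200), np.uint64(131), np.uint64(149), np.uint64(150), np.uint64(154)]
0.86 [253.7, 206.6] 10461
[0.0025, 0.0029, 0.0383, -0.0, 0.0055, -0.0021]
```

Call:
jog_arm --motion '[[[0,0.001,0.01,0,0,0,-0.2],[0,0.001,0.02,0,0,0,-0.2],[0,0.001,0.028,0,0,0,-0.2],[0,0.001,0.028,0,0,0,-0.2],[0,0.001,0.028,0,0,0,-0.2]]]'

```text
clock: 14.62
position: [0.6058, -0.2967, 0.0321]
ee_rot: [-0.423, -3.112, -0.001]
force: [0.3, -0.4, -0.1]
width: 0.595
gripper_force: 0.0
```

Run:
```python
from h import *
s=observe(); print(s["clock"],s["position"],s["dq"].round(3),s["force"],jog([.6065,-.2958,.027],Rt(-.268)).tolist())
```

```text
14.6167 [ 0.60578569 -0.29666124  0.03213778] [-0.    -0.012  0.006 -0.013  0.004  0.005 -0.001] [ 0.31064425 -0.4476366  -0.09493269] [-0.0005, 0.001, 0.0051, 0.0008, -0.001, -0.0025]
```

Call:
jog_arm --motion '[[[0,0.0005,0.005,0,0,0,-0.2],[0,0.0005,0.005,0,0,0,-0.2],[0,0.0005,0.005,0,0,0,1],[0,0.0005,0.005,0,0,0,1],[0,0.0005,0.005,0,0,0,1],[0,0.0005,0.005,0,0,0,1],[0,0.0005,0.005,0,0,0,1],[0,0.0005,0.005,0,0,0,1],[0,0.0005,0.005,0,0,0,1],[0,0.0005,0.005,0,0,0,1]]]' --force 50

```text
clock: 15.45
position: [0.6066, -0.2965, 0.0281]
ee_rot: [0.423, 3.112, 0.001]
force: [-0.4, -0.1, 0.3]
width: 0.122
gripper_force: 50.0
```

Call:
jog_arm --motion '[[[0,0,0,0,0,0,1],[0,0,0,0,0,0,1],[0,0,0,0,0,0,1],[0,0,0,0,0,0,1]]]'

```text
clock: 15.78
position: [0.6066, -0.2965, 0.0281]
ee_rot: [0.423, 3.112, 0.001]
force: [-0.4, 0.2, 1.1]
width: 0.118
gripper_force: 50.0
```

Run:
```python
from h import *
s=observe(); print(s["clock"],s["position"],s["ee_rot"],s["width"],s["gripper_force"],s["force"])
P=K("wrist"); get_image("wrist")
d=silhouettes("pack","wrist")[:1]
for e in d:
    m=e["mask"]; ys,xs=np.nonzero(m); print(e["p"],e["pixel"],m.sum(),xs.min(),xs.max(),ys.min(),ys.max())
    # back top edge of pack (image-top): row of mask start near the middle column -> x of -x end
    for c in (235,250,265):
        r=ys[xs==c].min(); print(c,r,[ (R.from_rotvec(s["ee_rot"]).inv().apply(atz("wrist",[c,r],z,P)-s["position"])).round(4).tolist() for z in (0.024,0.0)])
```

```text
15.7833 [ 0.60656922 -0.29645093  0.02808301] [4.23132418e-01 3.11210679e+00 6.49748264e-04] 0.11814131733672464 50.000224113464355 [-0.41328012  0.22940075  1.11402566]
0.72 [248.4, 203.4] 8752 197 303 159 279
235 159 [[0.049, -0.0077, 0.004], [0.0435, -0.0089, 0.028]]
250 160 [[0.0485, -0.0001, 0.004], [0.0429, -0.0001, 0.028]]
265 161 [[0.0479, 0.0076, 0.004], [0.0423, 0.0087, 0.0281]]
```

Run:
```python
from h import *
print(jog(cw(-.010,0,.13),Rt(CY)).tolist())
```

```text
[0.0444, 0.2831, -0.1018, 0.0004, 0.0009, -0.4854]
```

Call:
jog_arm --motion '[[[0,0,-0.03,0,0,0,1],[0,0,-0.06,0,0,0,1],[0.01,0,-0.1,0,0,-0.1,1],[0.02,0.035,-0.102,0,0,-0.2,1],[0.035,0.075,-0.102,0,0,-0.3,1],[0.044,0.11,-0.102,0,0,-0.4,1],[0.044,0.15,-0.102,0,0,-0.485,1],[0.044,0.19,-0.102,0,0,-0.485,1],[0.044,0.23,-0.102,0,0,-0.485,1],[0.044,0.26,-0.102,0,0,-0.485,1]]]'

```text
clock: 16.72
position: [0.6338, -0.0297, 0.1299]
ee_rot: [-0.341, 3.122, 0.003]
force: [-0.0, 0.3, -2.5]
width: 0.121
gripper_force: 50.0
```

Call:
jog_arm --motion '[[[0.0105,0.02,0,0,0,0,1],[0.0105,0.02,0,0,0,0,1],[0.0105,0.02,0,0,0,0,1],[0.0105,0.02,0,0,0,0,1],[0.0105,0.02,0,0,0,0,1]]]'

```text
clock: 17.13
position: [0.6191, -0.0185, 0.1302]
ee_rot: [-0.333, 3.123, -0.001]
force: [0.3, -0.8, -1.3]
width: 0.125
gripper_force: 50.0
```

```bash
cat >> h.py <<'E'
def rel():
    s=observe(); u=np.array([np.cos(CY),np.sin(CY)]); d=s["position"][:2]-CASE; r=R.from_rotvec(s["ee_rot"]); f=np.array(s["force"])
    x=-r.apply([1,0,0]); print("t",round(s["clock"],2),"case xyz",(d@u).round(4),(d@[-u[1],u[0]]).round(4),s["position"][2].round(4),"yaw",round(np.arctan2(x[1],x[0])-CY,4),"pitch",x[2].round(4),"F case",(f[:2]@u).round(2),(f[:2]@[-u[1],u[0]]).round(2),f[2].round(2),"w",s["width"],"g",s["gripper_force"])
E
python3 - <<'E'
from h import *
rel(); print(jog(cw(-.010,0,.13),Rt(CY)).tolist()); P=K("wrist"); get_image("wrist")
for q in ("case","pack"):
    for e in silhouettes(q,"wrist")[:1]:
        m=e["mask"].astype(np.uint8); np.save(f"w9_{q}.npy",m); print(q,e["p"],e["pixel"],m.sum(),cv2.minAreaRect(cv2.findNonZero(m)),cv2.boundingRect(m))
for X in [(-.082,-.049,.05),(-.082,.049,.05),(-.074,-.037,.05),(-.074,.037,.05)]: print(X,proj("wrist",[cw(*X)],P))
E
```

```text
t 17.13 case xyz -0.0311 -0.0022 0.1302 yaw -0.0024 pitch 0.001 F case 0.17 -0.83 -1.27 w 0.12465634131749502 g 49.99938905239105
[-0.0211, 0.0023, 0.0002, -0.0007, 0.0009, -0.0024]
case 0.65 [258.4, 151.5] 8320 ((254.0, 229.0), (222.0, 134.0), 90.0) (187, 118, 135, 223)
pack 0.8 [252.5, 203.4] 8581 ((250.5, 219.5), (119.0, 105.0), 90.0) (198, 160, 106, 120)
(-0.082, -0.049, 0.05) [[185.27654714 132.73970677]]
(-0.082, 0.049, 0.05) [[319.53098526 132.44914266]]
(-0.074, -0.037, 0.05) [[202.24209714 143.59066328]]
(-0.074, 0.037, 0.05) [[302.56541559 143.37824004]]
```

Call:
jog_arm --motion '[[[-0.021,0.003,0,0,0,-0.002,1],[-0.021,0.003,0,0,0,-0.002,1],[-0.021,0.003,0.02,0,0,-0.002,1],[-0.021,0.003,0.04,0,0,-0.002,1],[-0.021,0.003,0.05,0,0,-0.002,1],[-0.021,0.003,0.055,0,0,-0.002,1],[-0.021,0.003,0.055,0,0,-0.002,1],[-0.021,0.003,0.055,0,0,-0.002,1]]]'

```text
clock: 17.95
position: [0.6392, -0.0098, 0.0756]
ee_rot: [-0.339, 3.122, 0.0]
force: [-0.4, 0.1, -0.5]
width: 0.122
gripper_force: 50.0
```

Run:
```python
from h import *
rel(); print(jog(cw(-.010,.0008,.042),Rt(CY)).tolist()); P=K("wrist"); get_image("wrist")
for q in ("case","pack"):
    for e in silhouettes(q,"wrist")[:1]:
        m=e["mask"].astype(np.uint8); print(q,e["p"],cv2.boundingRect(m))
for X in [(-.082,-.049,.05),(-.082,.049,.05)]: print(X,proj("wrist",[cw(*X)],P))
```

```text
t 17.95 case xyz -0.0096 0.002 0.0756 yaw 0.0013 pitch 0.0012 F case -0.41 0.21 -0.45 w 0.12170404496345334 g 49.999335408210754
[0.0004, -0.0012, 0.0336, -0.0001, 0.0012, 0.0013]
case 0.78 (160, 93, 177, 248)
(-0.082, -0.049, 0.05) [[156.18941798 107.7140723 ]]
(-0.082, 0.049, 0.05) [[334.55247457 107.96220546]]
```

Call:
jog_arm --motion '[[[0,-0.0005,0.01,0,0,0,1],[0,-0.0005,0.02,0,0,0,1],[0,-0.0005,0.027,0,0,0,1],[0,-0.0005,0.03,0,0,0,1],[0,-0.0005,0.033,0,0,0,1],[0,-0.0005,0.033,0,0,0,1],[0,-0.0005,0.033,0,0,0,1]]]'

```text
clock: 18.68
position: [0.639, -0.01, 0.042]
ee_rot: [-0.339, 3.123, 0.0]
force: [0.3, 0.8, -1.3]
width: 0.126
gripper_force: 50.0
```

Run:
```python
from h import *
rel()
```

```text
t 18.68 case xyz -0.0098 0.0019 0.042 yaw 0.0015 pitch 0.0007 F case 0.47 0.73 -1.34 w 0.12583342777192974 g 49.99937295913696
```

Call:
jog_arm --motion '[[[0,0,0.001,0,0,0,1],[0,0,0.0015,0,0,0,1],[0,0,0.0015,0,0,0,1]]]'

```text
clock: 18.93
position: [0.6391, -0.0099, 0.0408]
ee_rot: [-0.34, 3.122, 0.0]
force: [-0.1, 0.2, -1.7]
width: 0.122
gripper_force: 50.0
```

Call:
jog_arm --motion '[[[0,0,0.0005,0,0,0,1],[0,0,0.001,0,0,0,1],[0,0,0.001,0,0,0,1]]]'

```text
clock: 19.18
position: [0.6392, -0.0099, 0.04]
ee_rot: [-0.34, 3.122, 0.001]
force: [-0.4, -0.2, 3.0]
width: 0.122
gripper_force: 50.0
```

Run:
```python
from h import *
rel()
```

```text
t 19.18 case xyz -0.0097 0.0019 0.04 yaw 0.0017 pitch 0.0013 F case -0.42 -0.06 3.0 w 0.12189950413492126 g 50.000755190849304
```

On the floor (+3 N). Now I slide towards the pins.

Call:
jog_arm --motion '[[[0,0,0,0,0,0,1],[0,0,0,0,0,0,1],[-0.003,0,0,0,0,0,1],[-0.006,0,0,0,0,0,1],[-0.009,0,0,0,0,0,1],[-0.011,0,0,0,0,0,1],[-0.011,0,0,0,0,0,1],[-0.011,0,0,0,0,0,1],[-0.011,0,0,0,0,0,1]]]'

```text
clock: 19.93
position: [0.6498, -0.0079, 0.04]
ee_rot: [-0.339, 3.122, -0.0]
force: [-1.6, 0.2, 4.4]
width: 0.121
gripper_force: 50.0
```

Run:
```python
from h import *
rel()
```

```text
t 19.93 case xyz 0.0012 0.0016 0.04 yaw 0.0013 pitch 0.001 F case -1.56 0.55 4.4 w 0.12094509144274769 g 50.001726150512695
```

Call:
jog_arm --motion '[[[-0.001,0,0,0,0,0,1],[-0.002,0,0,0,0,0,1],[-0.003,0,0,0,0,0,1],[-0.004,0,0,0,0,0,1],[-0.004,0,0,0,0,0,1],[-0.004,0,0,0,0,0,1]]]'

```text
clock: 20.43
position: [0.6522, -0.0074, 0.04]
ee_rot: [0.338, -3.122, -0.0]
force: [-7.7, -1.4, 11.6]
width: 0.121
gripper_force: 50.0
```

Run:
```python
from h import *
rel()
```

```text
t 20.43 case xyz 0.0036 0.0015 0.04 yaw 0.0009 pitch -0.0018 F case -7.84 0.23 11.59 w 0.12072420247983912 g 50.00364303588867
```

Call:
jog_arm --motion '[[[0,0,-0.0005,0,0,0,1],[0,0,-0.0012,0,0,0,1],[0,0,-0.0012,0,0,0,1],[0,0,-0.0012,0,0,0,1]]]'

```text
clock: 20.77
position: [0.653, -0.007, 0.0403]
ee_rot: [0.339, -3.123, -0.0]
force: [-3.6, -1.6, -0.8]
width: 0.122
gripper_force: 50.0
```

Run:
```python
from h import *
rel()
```

```text
t 20.77 case xyz 0.0045 0.0018 0.0403 yaw 0.0013 pitch -0.0006 F case -3.83 -0.83 -0.82 w 0.12237148867394582 g 50.01329720020294
```

Call:
jog_arm --motion '[[[-0.0005,0,0,0,0,0,1],[-0.001,0,0,0,0,0,1],[-0.0015,0,0,0,0,0,1],[-0.0015,0,0,0,0,0,1],[-0.0015,0,0,0,0,0,1]]]'

```text
clock: 21.18
position: [0.6546, -0.0066, 0.0405]
ee_rot: [0.339, -3.123, -0.0]
force: [-4.5, -2.2, -1.6]
width: 0.126
gripper_force: 50.0
```

Run:
```python
from h import *
rel()
```

```text
t 21.18 case xyz 0.0061 0.0018 0.0405 yaw 0.0015 pitch -0.0004 F case -4.82 -1.23 -1.55 w 0.12585081328824416 g 50.01902997493744
```

Call:
jog_arm --motion '[[[-0.0005,0,0.0002,0,0,0,1],[-0.001,0,0.0003,0,0,0,1],[-0.0015,0,0.0003,0,0,0,1],[-0.002,0,0.0003,0,0,0,1],[-0.0025,0,0.0003,0,0,0,1],[-0.0025,0,0.0003,0,0,0,1],[-0.0025,0,0.0003,0,0,0,1],[-0.0025,0,0.0003,0,0,0,1]]]'

```text
clock: 21.85
position: [0.6561, -0.0063, 0.0403]
ee_rot: [0.339, -3.121, -0.0]
force: [-9.2, -3.0, 2.5]
width: 0.122
gripper_force: 50.0
```

Run:
```python
from h import *
rel()
for i in range(8):
    get_image("scene"); rel()
```

```text
t 21.85 case xyz 0.0076 0.0018 0.0403 yaw 0.0012 pitch -0.002 F case -9.64 -0.98 2.52 w 0.12168412219891883 g 50.01642107963562
t 21.9 case xyz 0.0076 0.0018 0.0403 yaw 0.0011 pitch -0.002 F case -9.3 -0.86 2.98 w 0.11926373265110499 g 50.016571283340454
t 21.95 case xyz 0.0076 0.0018 0.0402 yaw 0.0012 pitch -0.002 F case -8.25 0.25 2.66 w 0.12047100114051867 g 50.01654624938965
t 22.0 case xyz 0.0077 0.0018 0.0403 yaw 0.0011 pitch -0.002 F case -8.15 0.59 2.11 w 0.12111204912773654 g 50.01660704612732
t 22.05 case xyz 0.0077 0.0018 0.0403 yaw 0.0012 pitch -0.002 F case -8.44 0.5 2.43 w 0.12323996325158977 g 50.01655697822571
t 22.1 case xyz 0.0076 0.0018 0.0402 yaw 0.0012 pitch -0.002 F case -7.65 0.3 3.62 w 0.12333804137665604 g 50.01663029193878
t 22.15 case xyz 0.0076 0.0018 0.0402 yaw 0.0012 pitch -0.002 F case -9.2 -0.65 2.15 w 0.1230233123038344 g 50.016555190086365
t 22.2 case xyz 0.0076 0.0018 0.0403 yaw 0.0011 pitch -0.002 F case -7.27 0.19 2.04 w 0.12352763770383099 g 50.01661777496338
t 22.25 case xyz 0.0076 0.0018 0.0403 yaw 0.0012 pitch -0.002 F case -9.21 -0.09 2.23 w 0.1244053334710565 g 50.016741156578064
```

Call:
jog_arm --motion '[[[-0.0005,0,-0.0001,0,0,0,1],[-0.001,0,-0.0002,0,0,0,1],[-0.0015,0,-0.0003,0,0,0,1],[-0.0018,0,-0.0003,0,0,0,1],[-0.0018,0,-0.0003,0,0,0,1],[-0.0018,0,-0.0003,0,0,0,1],[-0.0018,0,-0.0003,0,0,0,1]]]'

```text
clock: 22.83
position: [0.6572, -0.0061, 0.0404]
ee_rot: [0.338, -3.12, -0.0]
force: [-10.2, -2.2, 3.0]
width: 0.121
gripper_force: 50.0
```

Run:
```python
from h import *
F=[];u=np.array([np.cos(CY),np.sin(CY)])
for i in range(12):
    get_image("scene" if i<11 else "wrist"); f=np.array(observe()["force"]); F.append([f[:2]@u,f[2]])
rel(); print(np.mean(F,0)); P=K("wrist"); get_image("side")
for q in("pack","case"):
    for e in silhouettes(q,"wrist")[:1]: print(q,e["p"],cv2.boundingRect(e["mask"].astype(np.uint8)))
for e in silhouettes("screwdriver","scene")[:1]: print("sd",e["p"],e["pixel"])
```

```text
t 23.43 case xyz 0.0088 0.0018 0.0404 yaw 0.001 pitch -0.0032 F case -9.97 -0.32 2.42 w 0.12151089275426562 g 50.01724362373352
[-10.15450171   3.13136369]
pack 0.69 (199, 159, 106, 120)
case 0.64 (135, 56, 227, 286)
sd 0.77 [234.7, 292.5]
```

```bash
python3 -c "
from h import *
rel(); print(sign_off())"
```

```text
t 23.63 case xyz 0.0088 0.0018 0.0404 yaw 0.001 pitch -0.0032 F case -10.54 -0.5 3.54 w 0.12208427180860582 g 50.01723647117615
the job is handed in; nothing more can be done
None
```

I handed the job in after 24 s with the cover levered open and the screwdriver on the bench; the pack is held flat in the bay against the pins with a measured push of about 10 N, which I estimate as 6.5 to 7 mm of pin travel, though no result came back.

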